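# Dock the cruet tray on its pin and put the salt back

## Robot

A 6-joint arm with a two-finger parallel gripper is mounted at the origin on a cart in front of the work surface, level with it; the furniture and walls round the work are solid. World frame = base frame: x ahead of the robot, y to its left, z up, the work surface at z = 0. Lengths are in m, angles in rad, forces in N, time in s.
With the tool pointing down it reaches from about 0.25 to 0.775 m from the base axis. Payload 4 kg.
Tool frame: the origin (TCP) lies on the centre line of the jaws, within the pads' length; the fingertips stand 14 mm ahead of it and the grasp point (between the pads) lies 5 mm behind it (robot.tcp_to_tips is the distance from the TCP to the fingertips, in m); z points along the fingers, y is the line along which they close (so a half turn about z gives the same grasp; the last joint's range is limited). The gripper opens to 94 mm and grips with 3 to 60 N. Pads are 16 mm wide; open, the fingers measure 119 mm over their backs; the gripper's body (75 mm by 177 mm) begins 78 mm behind the grasp point.
Start: joints at [1.056, 0.087, 1.371, -0, 1.684, -0.103], TCP at [0.22, 0.504, 0.184] pointing down, gripper open.
Joint ranges: [-3.1, 3.1], [-0.76, 2.03], [0.27, 2.55], [-1.08, 4.22], [0.17, 2.65], [-2.57, 2.57]. Speed limits (rad/s): [2.79, 2.79, 3.14, 3.14, 3.14, 3.14].

## Interface

Orientations are given as [roll, pitch, yaw] about the fixed x, y, z axes, in that order (R = Rz(yaw) Ry(pitch) Rx(roll)).
In Python, from bench import robot gives the robot as it stands.
- The arm moves only by the tool carry_out, never from a script. Its argument "increments" is a list of rows, each a list of 3 entries, a list of its own where there are three numbers: the closure in counts, from 0 (fully open) to 255 (shut), then the shift along the tool's x, y, z in mm, then the turn about the tool's z in degrees. In form: [[fingers, [dx, dy, dz], twist], ...]. A call has 1 to 8 rows; each row shifts and turns the commanded pose from where the row before left it, along the tool's axes as they then stand; what a row does not reach is not made up. A row lasts 1/10 s, in which the tool goes at most 50 mm and 8.59 degrees, less where a joint would pass 70% of its speed; a pose out of reach is approached as far as the arm can. A call with a gripper value outside its range is refused whole. The fingers move at their own pace and stop on an object; the grip force is fixed at half the most. Time passes only in rows, so rows that do not move let the fingers close. It gives the time, the measured TCP pose, the force, the opening and the grip force at its end, in the units of the state.
- robot.get_obs(): the state, without advancing time (a new reading comes with each control period).
- robot.snapshot(name): name is "scene" or "top"; returns the picture (420x560x3 uint8, blue, green, red); there is no depth.
- robot.get_calibration(name): a dict with "vfov" (degrees; the focal length in pixels is half the picture's height over the tangent of half this angle, whatever the lens; pixels are square), "cx", "cy" (the principal point, pixels), "T" (4x4, takes a point from camera to world coordinates). Camera axes: x right, y down, z forward; pixel columns grow to the right and rows downward; lengths in m; the calibration is good to about 2 mm. A picture is of the moment at which its call begins. get_calibration takes no time and is no camera call.
- robot.close_job(): hands the job in; it is judged then, once.
The state is a dict: "time": time; "joint_positions": joint angles; "qvel": joint speeds; "joint_torque": joint torques, N m; "tool_pos": TCP position; "ee_rot": TCP orientation; "wrist_force": force on the tool from outside, world axes, zero at the start; "wrist_torque": the same for the moment, N m; "width": finger opening in m; "finger_force": force on a finger pad.
Only numpy, scipy, OpenCV 4.12 (cv2) and the standard library are available. Lean on these libraries where they do the work, as an engineer would, in place of code of your own. Each camera call takes 0.05 s, during which the arm holds its last target. There are 200 camera calls.

## Task

The wooden cruet tray has been pushed carelessly into its dock and sits askew, propped up on the dock's hidden pin. Without lifting it out of the dock, nudge it gently along until its hole drops over the pin and it lies flat, and do not force it against the pin; then stand the salt shaker upright in the tray's round well. Leave the other things alone.

Things in the scene. Friction and masses are not known exactly. Their poses are not given: they have to be found in the camera images.
- dock: Fixed wooden dock, 300 (x) x 124 (y) mm. Deck top 12 mm above the worktop; a cheek along each long side rises 24 mm above it, 87 mm apart inside; ends open. Origin: at worktop height on the channel's middle line, 190 mm from the near end, 110 mm from the far end. x along the channel away from the robot, y across, z up.
- dock_middle (a point): Point on the deck's top above the dock's origin. A fixed steel pin, 12 mm thick, chamfered top, stands 9 mm proud of the deck on the middle line, anywhere from 28 mm before to 28 mm beyond this point along x: the pin's true place is not measured and the tray hides it.
- tray_hole (a point): Loose wooden tray in the channel: plate 170 (x) x 84 (y) x 12 mm with a 16 mm through hole, 0.18 to 0.35 kg. This point: hole centre at the underside, 95 mm from the near edge; x away from the robot. At the start the hole is 20 to 60 mm short of the pin, the far part rests on the pin, the near edge on the deck (3 to 5 degrees tilt). Seated: flat on the deck, about 2 mm play.
- tray_tab (a point): Centre of the tray's upright wooden tab, 10 (x) x 56 (y) mm, 35 mm above the plate's top; 90 mm from the hole toward the robot, 17 mm above the plate's top. Push its near face (5 mm nearer than this point) along the dock's +x at 15 to 20 mm/s: waxed, it slides with 0.5 to 3 N; over the pin the far part drops 9 mm, then the pin blocks and the force rises sharply.
- tray_well (a point): Centre of the floor of the tray's round well (the plate's top): a ring 50 mm wide inside, 60 mm outside, 20 mm high, 43 mm beyond the hole along the tray's +x. The well is for the salt shaker.
- shaker_mid (a point): Salt shaker, glass with a rounded grey top, 44 mm thick, 90 mm tall, standing loose on the worktop; this point is on its axis half-way up, 45 mm above its foot.
- jar_mid (a point): Spice jar with a screw cap, 45 mm thick, 106 mm tall, half-way up; a bystander.
- tin_mid (a point): Food tin, 57 mm thick, 72 mm tall, half-way up; a bystander.
- egg_timer_mid (a point): Round egg timer, 66 mm thick, 61 mm tall, half-way up; a bystander.
- lemon_mid (a point): Lemon, 77 x 51 x 52 mm, half-way up; a bystander.
Things that resemble listed ones, but are neither listed nor needed, are in the scene too. What is shaped like the part that bears tray_hole but green is not meant.

How it is judged:
By the outcome, as a careful person would: the job done as asked, in the order asked, and still so for the second after the job is handed in, with the robot touching nothing.
It also fails if it takes over 61 s, if anything falls off the work surface, if the arm or the gripper's body presses on something with over 40 N, if the wrist force passes 120 N, or if a joint passes its speed limit or range.

## Working session

There is one attempt and no reset: what is moved stays moved. The work goes in short steps, Python scripts to look and compute and a tool call to move; the robot and the scene stay as the last step left them, time stands still between calls to the robot, and variables do not carry over. Pictures are saved under pics/ and viewed, at most 10 in all, crops included, and the job is handed in when it is done.

Besides the shell and the picture viewer there is one more tool, called after "Emit:" by a JSON object that holds its "fn" and its "kwargs", one argument or row to a line. carry_out: Moves the arm, as the interface text tells. Its arguments: {"type":"object","properties":{"increments":{"type":"array","items":{"type":"array"}}},"required":["increments"]}

```bash
mkdir -p pics; python3 - <<'E'
from bench import robot
import cv2,numpy as np
for n in("scene","top"):
    cv2.imwrite(f"pics/{n}0.png",cv2.resize(robot.snapshot(n),(800,600),interpolation=cv2.INTER_CUBIC))
    c=robot.get_calibration(n);print(n,c["vfov"],c["cx"],c["cy"],np.round(c["T"],4).tolist(),c.keys())
o=robot.get_obs();print(o["time"],o["tool_pos"],o["ee_rot"],o["wrist_force"],o["width"])
E
```

```text
scene 43.23550365715136 284.6879333610684 210.55378453851557 [[0.1671, -0.786, 0.5953, -0.3622], [-0.9859, -0.1309, 0.1038, -0.2741], [-0.0037, -0.6042, -0.7968, 1.1922], [0.0, 0.0, 0.0, 1.0]] dict_keys(['vfov', 'cx', 'cy', 'T'])
top 56.642174952285316 282.2489772099612 210.39717008639113 [[0.0118, -0.9961, 0.0871, 0.388], [-0.9999, -0.0111, 0.0087, -0.1253], [-0.0077, -0.0872, -0.9962, 0.8951], [0.0, 0.0, 0.0, 1.0]] dict_keys(['vfov', 'cx', 'cy', 'T'])
0.1 [0.21989327 0.50356112 0.18306641] [-3.13971362e+00 -1.67504310e-04  2.72980786e+00] [-0.80712434  0.49462525 -0.16502519] 0.09397894412843552
```

View pics/scene0.png

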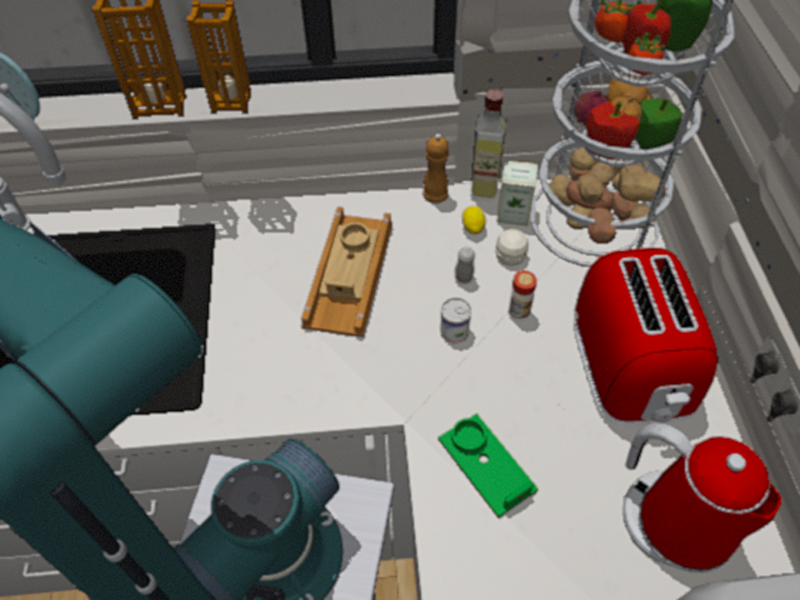

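View pics/top0.png

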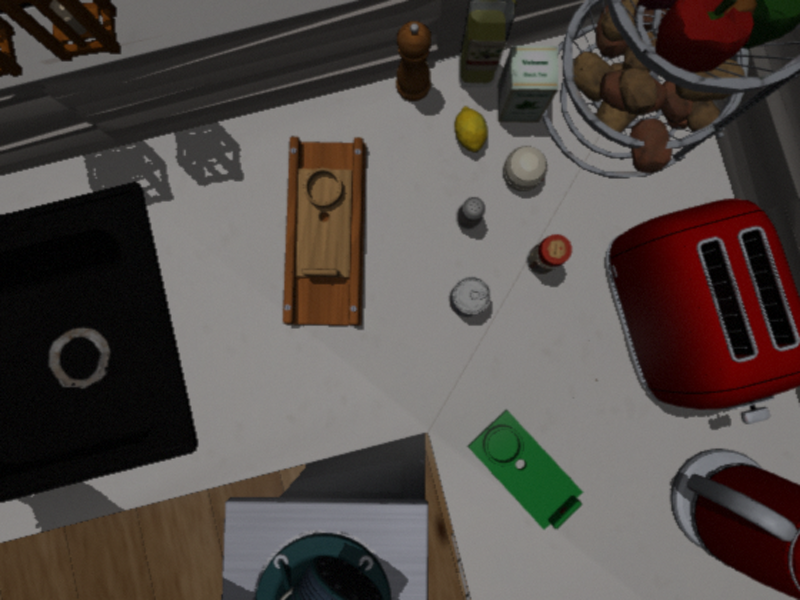

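```bash
cat > h.py <<'E'
from bench import robot
import cv2,numpy as np
def ray(n,u,v):
    c=robot.get_calibration(n);f=210/np.tan(np.radians(c["vfov"]/2));T=np.array(c["T"])
    return T[:3,3],T[:3,:3]@np.array([(u-c["cx"])/f,(v-c["cy"])/f,1])
def at(n,u,v,z):
    o,d=ray(n,u,v);return o+d*(z-o[2])/d[2]
def proj(n,p):
    c=robot.get_calibration(n);f=210/np.tan(np.radians(c["vfov"]/2));T=np.array(c["T"])
    q=T[:3,:3].T@(np.array(p)-T[:3,3]);return f*q[0]/q[2]+c["cx"],f*q[1]/q[2]+c["cy"]
def tri(a,b):
    (o1,d1),(o2,d2)=ray("top",*a),ray("scene",*b)
    s=np.linalg.lstsq(np.c_[d1,-d2],o2-o1,rcond=None)[0]
    return (o1+d1*s[0]+o2+d2*s[1])/2
E
python3 - <<'E'
from h import *
t=robot.snapshot("top");s=robot.snapshot("scene")
k=lambda im,x,y,w,h,f:cv2.resize(im[y:y+h,x:x+w],None,fx=f,fy=f,interpolation=cv2.INTER_CUBIC)
a=k(t,192,90,75,145,4)      # 300x580
b=k(s,205,140,75,97,4)     # 300x388
c=k(t,310,125,45,45,4)      #180
d=k(s,305,165,45,45,4)
im=np.zeros((580,800,3),np.uint8);im[:,:300]=a;im[:388,300:600]=b;im[:180,610:790]=c;im[190:370,610:790]=d
cv2.imwrite("pics/c1.png",im)
E
```

```text
(no output)
```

View pics/c1.png

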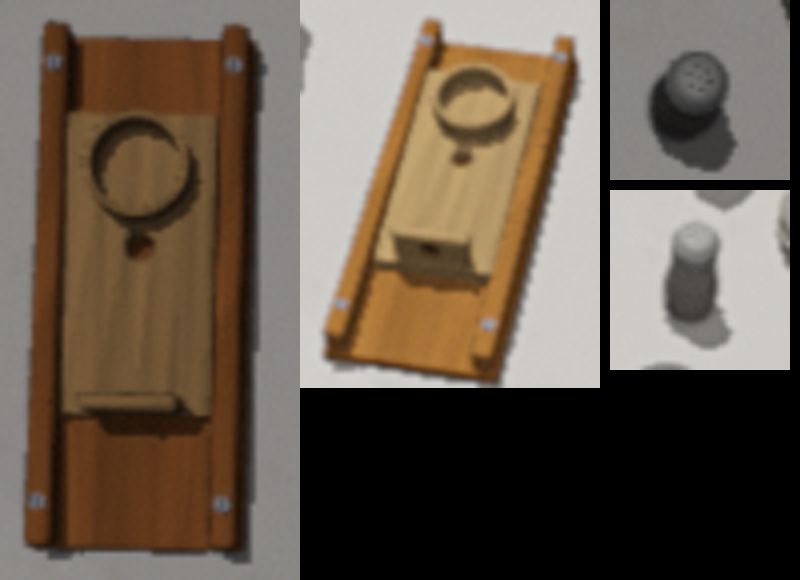

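```bash
python3 - <<'E'
from h import *
A=lambda x,y,z:at("top",192+x/4,90+y/4,z)
r=lambda p:np.round(np.array(p)*1000).tolist()
for q in[(37,544,.036),(226,548,.036),(57,23,.036),(234,26,.036)]:print("cheek",r(A(*q)))
f=(A(57,23,.036)+A(234,26,.036))/2;n=(A(37,544,.036)+A(226,548,.036))/2
d=f-n;print("len",np.linalg.norm(d),"yaw",np.degrees(np.arctan2(d[1],d[0])),"origin",r(n+d*190/300))
print("hole",r(A(140,246,.027)),"near edge",r(A(67,415,.024)),r(A(211,415,.024)),"far",r(A(68,115,.035)),r(A(216,115,.035)),"tab top near",r(A(82,411,.059)),r(A(180,411,.059)))
S=lambda x,y,z:at("scene",205+(x-300)/4,140+y/4,z)
print("scene hole",r(S(461,157,.027)),"cheeks near",r(S(338,340,.036)),r(S(483,368,.036)),"far",r(S(432,22,.036)),r(S(564,40,.036)))
print("tab top near scene",r(S(394,235,.059)),r(S(470,241,.059)))
print("shaker",r(at("top",332,145.5,.08)),r(at("scene",326,177.5,.085)),r(tri((332,145.5),(326,177.5))))
print("well",r(A(141,170,.05)),r(S(473,100,.05)))
for nm,u,v in[("tin",471,296),("jar",555,250),("timer",525,165),("lemon",470,130)]:print(nm,r(at("top",u*.7,v*.7,.07)))
E
```

```text
cheek [427.0, 61.0, 36.0]
cheek [426.0, -44.0, 36.0]
cheek [723.0, 58.0, 36.0]
cheek [722.0, -43.0, 36.0]
len 0.29656140214400956 yaw -0.12963141394655522 origin [614.0, 8.0, 36.0]
hole [597.0, 9.0, 27.0] near edge [500.0, 49.0, 24.0] [501.0, -33.0, 24.0] far [670.0, 51.0, 35.0] [671.0, -33.0, 35.0] tab top near [498.0, 33.0, 59.0] [498.0, -20.0, 59.0]
scene hole [602.0, 9.0, 27.0] cheeks near [423.0, 54.0, 36.0] [416.0, -46.0, 36.0] far [722.0, 57.0, 36.0] [720.0, -45.0, 36.0]
tab top near scene [499.0, 32.0, 59.0] [502.0, -21.0, 59.0]
shaker [599.0, -222.0, 80.0] [596.0, -223.0, 85.0] [599.0, -223.0, 82.0]
well [634.0, 6.0, 50.0] [637.0, 6.0, 50.0]
tin [468.0, -219.0, 70.0]
jar [539.0, -344.0, 70.0]
timer [669.0, -301.0, 70.0]
lemon [723.0, -217.0, 70.0]
```

Emit:
{"fn": "carry_out", "kwargs": {
  "increments": [
    [255,[0,0,0],-8],
    [255,[0,0,0],-8],
    [255,[0,0,0],-7.6],
    [255,[-15,-40,0],0],
    [255,[-20,-40,0],0],
    [255,[-20,-40,0],0],
    [255,[-20,-40,0],0],
    [255,[-20,-40,0],0]
  ]
}}

```text
time: 1.0
tool_pos: [0.3155, 0.3024, 0.184]
ee_rot: [3.142, 0.0, -3.141]
wrist_force: [0.7, 0.1, -0.8]
width: 0.0332
finger_force: 0.0
```

Emit:
{"fn": "carry_out", "kwargs": {
  "increments": [
    [255,[-20,-40,5],0],
    [255,[-20,-40,10],0],
    [255,[-20,-40,15],0],
    [255,[-20,-40,15],0],
    [255,[-20,-40,15],0],
    [255,[-20,-40,10],0],
    [255,[-20,-38,10],0],
    [255,[-12,-15,5],0]
  ]
}}

```text
time: 1.8
tool_pos: [0.4674, 0.0078, 0.0978]
ee_rot: [-3.141, -0.002, 3.138]
wrist_force: [0.5, 1.0, 1.0]
width: 0.0004
finger_force: 0.0
```

Emit:
{"fn": "carry_out", "kwargs": {
  "increments": [
    [255,[0,0,15],0],
    [255,[0,0,15],0],
    [255,[0,0,12],0],
    [255,[0,0,5],0],
    [255,[0,0,0],0]
  ]
}}

```text
time: 2.3
tool_pos: [0.4665, 0.0113, 0.0513]
ee_rot: [3.141, -0.002, -3.141]
wrist_force: [0.2, 0.7, -1.0]
width: 0.0002
finger_force: 0.0
```

Emit:
{"fn": "carry_out", "kwargs": {
  "increments": [
    [255,[-4,-4,0],0],
    [255,[-4,0,0],0],
    [255,[-4,0,0],0],
    [255,[-2,0,0],0],
    [255,[-2,0,0],0],
    [255,[-2,0,0],0],
    [255,[-1.5,0,0],0],
    [255,[-1.5,0,0],0]
  ]
}}

```text
time: 3.1
tool_pos: [0.4883, 0.0071, 0.0521]
ee_rot: [3.142, -0.0, -3.141]
wrist_force: [-0.4, 0.3, -0.4]
width: 0.0002
finger_force: 0.0
```

Emit:
{"fn": "carry_out", "kwargs": {
  "increments": [
    [255,[-1.5,0,0],0],
    [255,[-1.5,0,0],0],
    [255,[-1.5,0,0],0],
    [255,[-1.5,0,0],0],
    [255,[-1.5,0,0],0],
    [255,[-1.5,0,0],0]
  ]
}}

```text
time: 3.7
tool_pos: [0.4973, 0.0071, 0.0521]
ee_rot: [3.142, 0.0, -3.141]
wrist_force: [-0.5, -0.0, 0.2]
width: 0.0002
finger_force: 0.0
```

Emit:
{"fn": "carry_out", "kwargs": {
  "increments": [
    [255,[-1.5,0,0],0],
    [255,[-1.5,0,0],0],
    [255,[-1.5,0,0],0],
    [255,[-1.5,0,0],0],
    [255,[-1.5,0,0],0],
    [255,[-1.5,0,0],0]
  ]
}}

```text
time: 4.3
tool_pos: [0.5063, 0.0071, 0.0521]
ee_rot: [3.142, 0.0, -3.141]
wrist_force: [0.7, 0.2, 0.5]
width: 0.0005
finger_force: 0.0
```

```bash
python3 - <<'E'
from h import *
t=robot.snapshot("top");s=robot.snapshot("scene")
k=lambda im,x,y,w,h,f:cv2.resize(im[y:y+h,x:x+w],None,fx=f,fy=f,interpolation=cv2.INTER_CUBIC)
im=np.zeros((580,800,3),np.uint8);im[:,:300]=k(t,192,90,75,145,4);im[:388,300:600]=k(s,205,140,75,97,4)
cv2.imwrite("pics/c2.png",im)
E
```

```text
(no output)
```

View pics/c2.png

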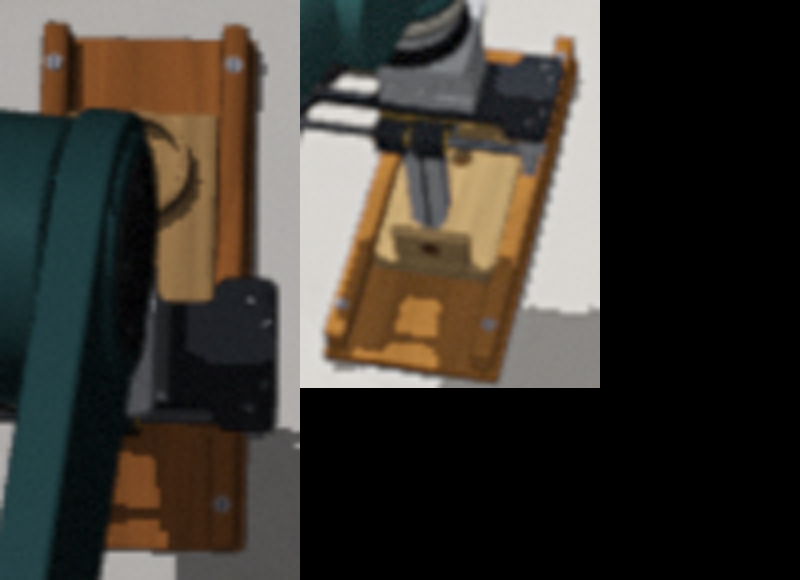

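```bash
python3 - <<'E'
from h import *
o=robot.get_obs();p=np.array(o["tool_pos"]);print(p,o["wrist_force"],o["joint_torque"],robot.tcp_to_tips)
for z in(.038,.052,.1):
  u,v=proj("scene",[p[0],p[1],z]);print(z,300+(u-205)*4,(v-140)*4)
print(at("scene",205+128/4,140+225/4,.038),at("scene",205+128/4,140+225/4,.1))
E
```

```text
[0.5063895  0.00707746 0.05208255] [-0.12007084  0.85034773 -0.35647615] [-2.83882684e-03 -3.07670653e+01 -2.84653884e+01 -2.11353111e-02
  5.83727541e-02  1.29814409e-03] 0.014
0.038 433.7827183457208 250.28306803752525
0.052 432.28952149919655 237.71179760978703
0.1 426.9914389092871 193.10707644306592
[0.52761993 0.01596857 0.038     ] [4.79821398e-01 3.85234579e-04 1.00000000e-01]
```

```bash
python3 - <<'E'
from h import *
s=robot.snapshot("scene")
cv2.imwrite("pics/c3.png",cv2.resize(s[170:220,210:275],None,fx=12,fy=12,interpolation=cv2.INTER_CUBIC))
E
```

```text
(no output)
```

View pics/c3.png

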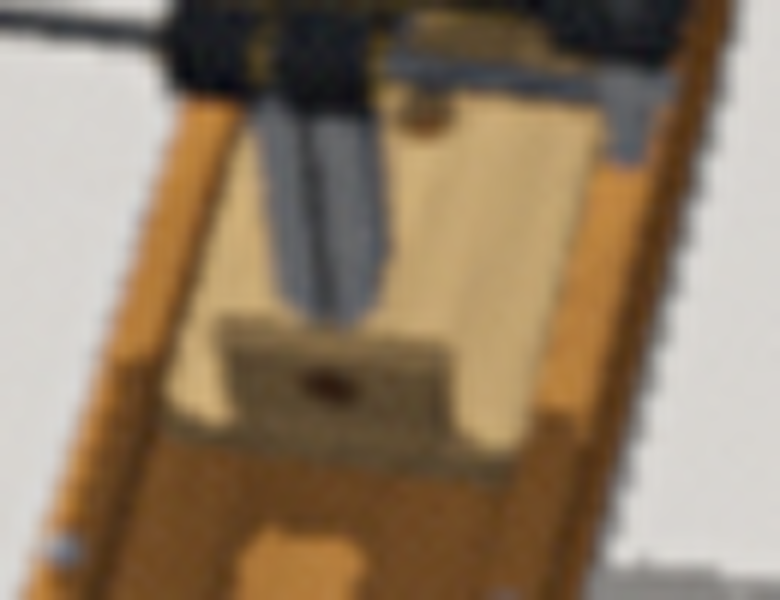

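Emit:
{"fn": "carry_out", "kwargs": {
  "increments": [
    [255,[0,0,-10],0],
    [255,[0,0,-10],0],
    [255,[0,0,-10],0],
    [255,[15,0,0],0],
    [255,[25,0,0],0],
    [255,[0,0,0],0]
  ]
}}

```text
time: 5.05
tool_pos: [0.4648, 0.0072, 0.0831]
ee_rot: [3.142, 0.0, -3.142]
wrist_force: [0.4, -1.6, -0.0]
width: 0.0003
finger_force: 0.0
```

```bash
python3 - <<'E'
from h import *
s=robot.snapshot("scene");t=robot.snapshot("top")
p=robot.get_obs()["tool_pos"];print(p)
u,v=proj("scene",[p[0],p[1],p[2]-.014]);print("tip exp",(u-205)*8,(v-160)*8)
u,v=proj("top",[p[0],p[1],p[2]-.014]);print("tip exp",(u-190)*4+500,(v-140)*4)
im=np.zeros((600,800,3),np.uint8)
im[:560,:480]=cv2.resize(s[160:230,205:265],None,fx=8,fy=8,interpolation=cv2.INTER_CUBIC)
im[:400,500:]=cv2.resize(t[140:240,190:265],None,fx=4,fy=4,interpolation=cv2.INTER_CUBIC)
cv2.imwrite("pics/c4.png",im)
E
```

```text
[0.46697576 0.00701405 0.083187  ]
tip exp 235.10928136078064 374.70044372219127
tip exp 634.3747362474274 266.44306549291434
```

View pics/c4.png

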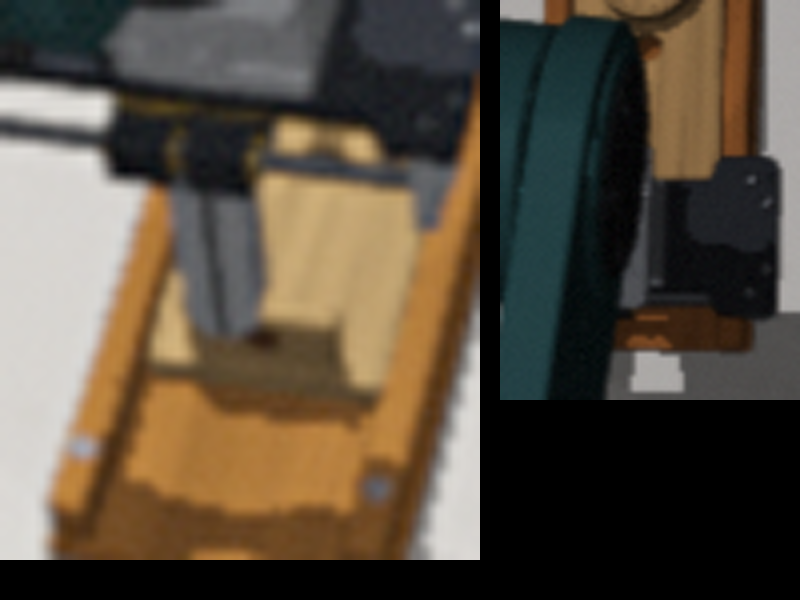

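```bash
python3 - <<'E'
from h import *
for x in (.467-.0375,.467+.0375):
  for z in(.166,.2):
    u,v=proj("top",[x,.007-.0885,z]);print(x,z,(u-190)*4+500,(v-140)*4)
    u,v=proj("scene",[x,.007-.0885,z]);print("   s",(u-205)*8,(v-160)*8)
E
```

```text
0.42950000000000005 0.166 788.4665221783525 328.1051668650816
   s 462.93747884738696 315.6978956905093
0.42950000000000005 0.2 783.9664406428874 323.7323736707584
   s 458.83570722718923 245.876001656178
0.5045000000000001 0.166 791.046946035375 169.6539474401079
   s 507.9376002880381 133.99923190196319
0.5045000000000001 0.2 786.7130106263176 157.687447100575
   s 504.8929401444275 62.81645748873302
```

Emit:
{"fn": "carry_out", "kwargs": {
  "increments": [
    [255,[0,0,15],0],
    [255,[0,0,15],0],
    [255,[0,0,12],0],
    [255,[0,0,4],0],
    [255,[0,0,3],0],
    [255,[-3,0,0],0],
    [255,[-3,0,0],0],
    [255,[-3,0,0],0]
  ]
}}

```text
time: 5.95
tool_pos: [0.4761, 0.007, 0.0338]
ee_rot: [-3.142, 0.001, -3.142]
wrist_force: [0.7, 0.2, 0.5]
width: 0.0006
finger_force: 0.0
```

Emit:
{"fn": "carry_out", "kwargs": {
  "increments": [
    [255,[-2,0,0],0],
    [255,[-2,0,0],0],
    [255,[-2,0,0],0],
    [255,[-2,0,0],0],
    [255,[-1.5,0,0],0],
    [255,[-1.5,0,0],0],
    [255,[-1.5,0,0],0],
    [255,[-1.5,0,0],0]
  ]
}}

```text
time: 6.75
tool_pos: [0.4893, 0.0071, 0.0331]
ee_rot: [3.142, 0.0, -3.141]
wrist_force: [1.0, -0.1, 0.2]
width: 0.0008
finger_force: 0.0
```

Emit:
{"fn": "carry_out", "kwargs": {
  "increments": [
    [255,[-1.5,0,0],0],
    [255,[-1.5,0,0],0],
    [255,[-1.5,0,0],0],
    [255,[-1.5,0,0],0],
    [255,[-1.5,0,0],0],
    [255,[-1.5,0,0],0],
    [255,[-1.5,0,0],0],
    [255,[-1.5,0,0],0]
  ]
}}

```text
time: 7.55
tool_pos: [0.5013, 0.0071, 0.033]
ee_rot: [3.142, -0.0, -3.142]
wrist_force: [-1.1, -0.4, -0.3]
width: 0.0002
finger_force: 0.3
```

```bash
python3 - <<'E'
from h import *
s=robot.snapshot("scene");print(robot.get_obs()["wrist_force"],robot.get_obs()["tool_pos"])
cv2.imwrite("pics/c5.png",cv2.resize(s[150:225,205:280],None,fx=8,fy=8,interpolation=cv2.INTER_CUBIC))
E
```

```text
[ 0.38809792  0.27474682 -0.12975976] [0.50157562 0.00706807 0.03305776]
```

View pics/c5.png

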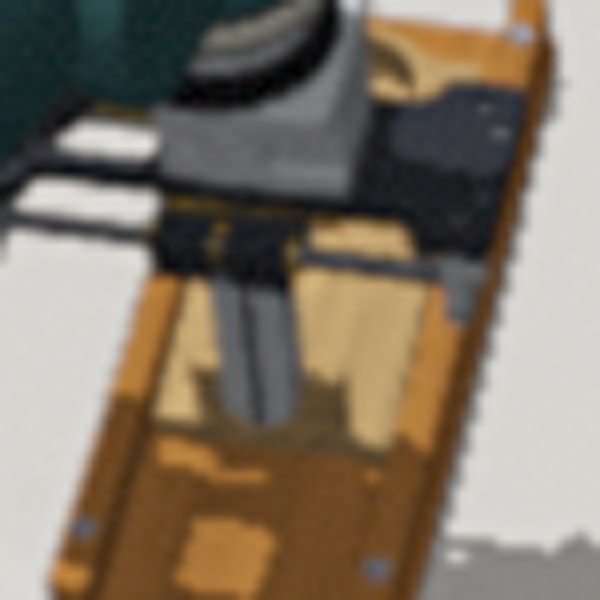

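Emit:
{"fn": "carry_out", "kwargs": {
  "increments": [
    [255,[-1.5,0,0],0],
    [255,[-1.5,0,0],0],
    [255,[-1.5,0,0],0],
    [255,[-1.5,0,0],0],
    [255,[-1.5,0,0],0]
  ]
}}

```text
time: 8.1
tool_pos: [0.5088, 0.0071, 0.033]
ee_rot: [3.142, -0.0, -3.141]
wrist_force: [-0.9, 0.4, -0.7]
width: 0.0006
finger_force: 0.3
```

Emit:
{"fn": "carry_out", "kwargs": {
  "increments": [
    [255,[-1.5,0,0],0],
    [255,[-1.5,0,0],0],
    [255,[-1.5,0,0],0],
    [255,[-1.5,0,0],0]
  ]
}}

```text
time: 8.5
tool_pos: [0.5149, 0.0071, 0.0331]
ee_rot: [3.142, 0.0, -3.141]
wrist_force: [-0.0, -0.4, 0.5]
width: 0.0003
finger_force: 0.2
```

Emit:
{"fn": "carry_out", "kwargs": {
  "increments": [
    [255,[-1.5,0,0],0],
    [255,[-1.5,0,0],0]
  ]
}}

```text
time: 8.7
tool_pos: [0.5181, 0.007, 0.0332]
ee_rot: [3.142, 0.001, -3.142]
wrist_force: [0.0, -0.1, -0.8]
width: 0.0005
finger_force: 0.0
```

Emit:
{"fn": "carry_out", "kwargs": {
  "increments": [
    [255,[-1.5,0,0],0],
    [255,[-1.5,0,0],0]
  ]
}}

```text
time: 8.9
tool_pos: [0.521, 0.0071, 0.0332]
ee_rot: [3.142, 0.0, -3.142]
wrist_force: [0.0, 0.1, -0.6]
width: 0.0005
finger_force: 0.0
```

```bash
python3 - <<'E'
from h import *
s=robot.snapshot("scene");t=robot.snapshot("top");print(robot.get_obs()["wrist_force"],robot.get_obs()["tool_pos"])
im=np.zeros((600,800,3),np.uint8)
im[:,:480]=cv2.resize(s[150:225,205:265],None,fx=8,fy=8,interpolation=cv2.INTER_CUBIC)
im[:580,500:]=cv2.resize(t[90:235,192:267],None,fx=4,fy=4,interpolation=cv2.INTER_CUBIC)
cv2.imwrite("pics/c6.png",im)
E
```

```text
[-0.29503245 -0.19817689  0.00437698] [0.52098611 0.0070668  0.0331345 ]
```

View pics/c6.png

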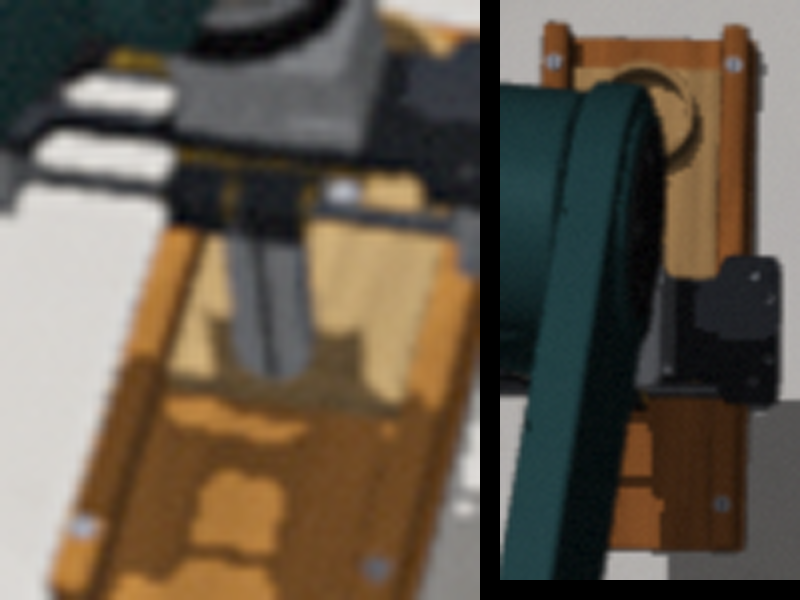

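Emit:
{"fn": "carry_out", "kwargs": {
  "increments": [
    [255,[-1,0,0],0]
  ]
}}

```text
time: 9.1
tool_pos: [0.5217, 0.0071, 0.0331]
ee_rot: [3.141, -0.0, -3.141]
wrist_force: [-0.7, -0.1, 0.2]
width: 0.0005
finger_force: 0.0
```

Emit:
{"fn": "carry_out", "kwargs": {
  "increments": [
    [255,[-1,0,0],0],
    [255,[-0.5,0,0],0]
  ]
}}

```text
time: 9.3
tool_pos: [0.5233, 0.0071, 0.0331]
ee_rot: [3.141, 0.0, -3.142]
wrist_force: [0.1, 0.4, 0.8]
width: 0.0009
finger_force: 0.0
```

Emit:
{"fn": "carry_out", "kwargs": {
  "increments": [
    [255,[-1,0,0],0]
  ]
}}

```text
time: 9.4
tool_pos: [0.5242, 0.0071, 0.0331]
ee_rot: [3.141, -0.0, -3.142]
wrist_force: [-0.3, -0.2, 0.5]
width: 0.0005
finger_force: 0.0
```

```bash
python3 - <<'E'
from h import *
t=robot.snapshot("top").astype(int);s=robot.snapshot("scene")
cv2.imwrite("pics/rawt.png",t);cv2.imwrite("pics/raws.png",s)
c=cv2.imread("pics/c6.png");old=cv2.resize(c[:580,500:],(75,145),interpolation=cv2.INTER_AREA).astype(int)
print("old",old[10:24,47:52,1].mean(1).round().tolist());print("new",t[100:114,239:244,1].mean(1).round().tolist())
os=cv2.resize(c[:,:480],(60,75),interpolation=cv2.INTER_AREA)
print("hole old\n",os[18:30,38:50,0]);print("new\n",s[168:180,243:255,0])
E
```

```text
old [90.0, 73.0, 75.0, 75.0, 76.0, 76.0, 80.0, 95.0, 106.0, 110.0, 109.0, 108.0, 108.0, 106.0]
new [86.0, 75.0, 75.0, 76.0, 77.0, 77.0, 80.0, 96.0, 108.0, 109.0, 109.0, 108.0, 108.0, 106.0]
hole old
 [[ 65  66  65  70  76  82  73  48  35  35  35  38]
 [ 33  36  32  35  40  47  42  30  29  31  32  34]
 [ 25  28  23  22  24  24  23  22  28  24  26  26]
 [ 29  27  33  36  36  31  28  30  36  39  34  36]
 [ 29  34  57  79 101 100  75  57  70  79  74  75]
 [ 30  41  78 129 167 166 129  93  98 111 111 111]
 [ 37  45  84 139 171 168 141 109 107 116 117 118]
 [ 44  58  74 101 116 117 105  91  89  96 102 106]
 [ 47  62  68  74  76  81  81  76  74  73  75  84]
 [ 45  71  78  77  73  72  69  63  65  67  71  75]
 [ 60  93 109 107  99  92  82  77  78  79  77  72]
 [ 74 106 119 120 115 109 106 109 109 108 103  96]]
new
 [[ 28  32  28  35  39  47  43  33  33  29  33  33]
 [ 25  25  24  30  22  18  26  22  27  25  25  25]
 [ 37  30  31  39  41  32  40  49  43  38  29  34]
 [ 32  28  40  58  60  57  65  73  82  81  74  72]
 [ 31  30  56  81 105 103  82  74 100 113 114 112]
 [ 32  41  64 115 156 159 119  84 101 114 120 118]
 [ 42  56  65  87 114 121  98  79  85  98 100 107]
 [ 43  63  71  73  81  84  84  72  75  72  76  81]
 [ 38  58  72  77  70  72  67  63  60  65  70  78]
 [ 44  83 101 110 103  93  85  76  78  79  75  74]
 [ 59 102 114 119 118 111 106 112 110 110 106 104]
 [ 73 105 118 121 117 111 113 115 118 116 116 113]][ WARN:0@1.168] global loadsave.cpp:1063 imwrite_ Unsupported depth image for selected encoder is fallbacked to CV_8U.
```

Emit:
{"fn": "carry_out", "kwargs": {
  "increments": [
    [255,[-1,0,0],0],
    [255,[-0.5,0,0],0]
  ]
}}

```text
time: 9.7
tool_pos: [0.5256, 0.0071, 0.0331]
ee_rot: [3.142, -0.0, -3.141]
wrist_force: [-0.6, -0.6, -0.2]
width: 0.0006
finger_force: 0.3
```

Emit:
{"fn": "carry_out", "kwargs": {
  "increments": [
    [255,[-0.7,0,0],0],
    [255,[0,0,0],0]
  ]
}}

```text
time: 9.9
tool_pos: [0.526, 0.0071, 0.033]
ee_rot: [3.142, -0.001, -3.141]
wrist_force: [-1.9, -0.4, 0.1]
width: 0.0004
finger_force: 0.8
```

Emit:
{"fn": "carry_out", "kwargs": {
  "increments": [
    [255,[5,0,0],0],
    [255,[15,0,0],0],
    [255,[0,0,-30],0],
    [255,[0,0,-40],0],
    [60,[0,0,-45],0],
    [60,[-15,-40,-35],0],
    [60,[-18,-45,0],0],
    [60,[-18,-45,0],0]
  ]
}}

```text
time: 10.7
tool_pos: [0.5575, -0.1204, 0.1825]
ee_rot: [-3.14, 0.006, -3.14]
wrist_force: [1.1, 0.2, 0.2]
width: 0.029
finger_force: 0.0
```

Emit:
{"fn": "carry_out", "kwargs": {
  "increments": [
    [60,[-18,-45,0],0],
    [60,[-18,-40,0],0],
    [60,[-4,-15,0],0],
    [60,[0,0,0],0],
    [60,[0,0,0],0]
  ]
}}

```text
time: 11.2
tool_pos: [0.5957, -0.2181, 0.1797]
ee_rot: [3.14, -0.0, -3.141]
wrist_force: [0.2, -1.0, -0.2]
width: 0.0691
finger_force: 0.0
```

```bash
python3 - <<'E'
from h import *
s=robot.snapshot("scene");t=robot.snapshot("top");o=robot.get_obs();print(o["wrist_force"],o["tool_pos"],o["width"])
im=np.zeros((600,800,3),np.uint8)
im[:400,:300]=cv2.resize(s[138:238,205:280],None,fx=4,fy=4,interpolation=cv2.INTER_CUBIC)
im[:580,300:600]=cv2.resize(t[90:235,192:267],None,fx=4,fy=4,interpolation=cv2.INTER_CUBIC)
im[:400,600:]=cv2.resize(s[130:230,300:350],None,fx=4,fy=4,interpolation=cv2.INTER_CUBIC)
cv2.imwrite("pics/c7.png",im)
E
```

```text
[-0.68968906 -0.04151673 -0.0784551 ] [ 0.59582429 -0.2172992   0.18032603] 0.07146662136969789
```

View pics/c7.png

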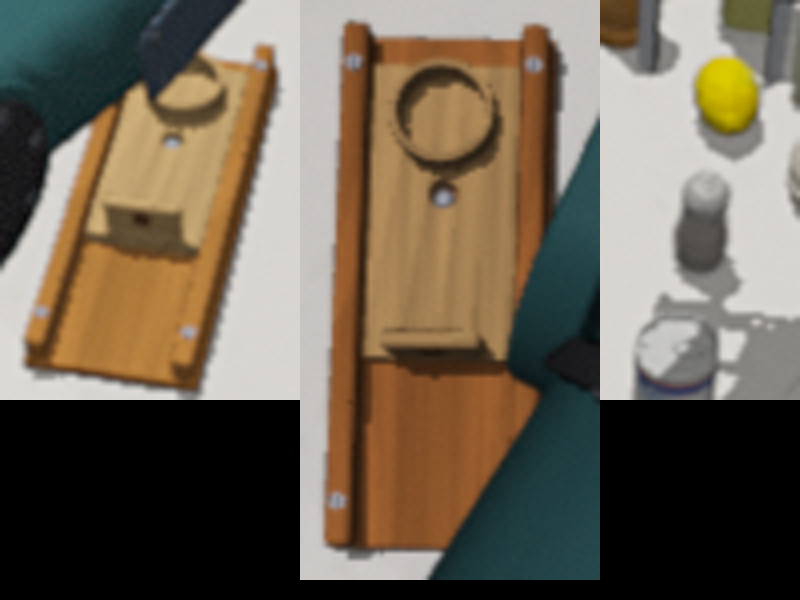

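```bash
python3 - <<'E'
from h import *
A=lambda x,y,z:np.round(1000*at("top",192+(x-300)/4,90+y/4,z),1)[:2]
S=lambda x,y,z:np.round(1000*at("scene",205+x/4,138+y/4,z),1)[:2]
print("hole",A(443,195,.024),S(173,141,.024))
for z in(.044,):print("ring L R top bottom",A(396,115,z),A(496,115,z),A(444,64,z),A(444,168,z))
print("scene ring R",S(227,92,.044))
print("shaker foot near",np.round(1000*at("scene",300+100/4,130+271/4,0),1)[:2],"sides z.02",at("scene",300+76/4,130+245/4,.02)[:2],at("scene",300+126/4,130+245/4,.02)[:2])
print("near edge",A(363,358,.024),A(510,358,.024),"far",A(372,65,.024),A(522,65,.024))
E
```

```text
hole [627.    8.6] [628.   6.]
ring L R top bottom [667.  33.] [667.5 -23.1] [696.6   6.8] [636.9   5.4]
scene ring R [664.1 -27.9]
shaker foot near [ 593.1 -225.4] sides z.02 [ 0.59779694 -0.20643349] [ 0.60364916 -0.24161185]
near edge [532.5  51.7] [533.4 -31.5] far [702.9  51.4] [703.7 -35. ]
```

Emit:
{"fn": "carry_out", "kwargs": {
  "increments": [
    [60,[-3,-6,0],0],
    [60,[0,0,30],0],
    [60,[0,0,35],0],
    [60,[0,0,30],0],
    [60,[0,0,25],0],
    [60,[0,0,10],0],
    [60,[0,0,5],0],
    [60,[0,0,0],0]
  ]
}}

```text
time: 12.1
tool_pos: [0.5994, -0.225, 0.0453]
ee_rot: [-3.141, 0.001, -3.141]
wrist_force: [-0.4, -0.8, -0.2]
width: 0.0719
finger_force: 0.0
```

Emit:
{"fn": "carry_out", "kwargs": {
  "increments": [
    [120,[0,1,0],0],
    [140,[0,0,0],0],
    [255,[0,0,0],0],
    [255,[0,0,0],0],
    [255,[0,0,0],0],
    [255,[0,0,0],0],
    [255,[0,0,0],0]
  ]
}}

```text
time: 12.8
tool_pos: [0.5992, -0.2241, 0.045]
ee_rot: [3.141, 0.0, -3.141]
wrist_force: [-0.4, 0.5, 0.9]
width: 0.0325
finger_force: 30.0
```

Emit:
{"fn": "carry_out", "kwargs": {
  "increments": [
    [255,[0,0,-5],0],
    [255,[0,0,-15],0],
    [255,[0,0,-25],0],
    [255,[0,0,-25],0],
    [255,[0,0,-20],0],
    [255,[0,0,0],0]
  ]
}}

```text
time: 13.4
tool_pos: [0.6013, -0.2253, 0.1404]
ee_rot: [-3.138, 0.008, -3.141]
wrist_force: [0.2, 0.4, -0.0]
width: 0.0327
finger_force: 30.0
```

Emit:
{"fn": "carry_out", "kwargs": {
  "increments": [
    [255,[-6,20,0],0],
    [255,[-10,32,0],0],
    [255,[-11,35,0],0],
    [255,[-11,35,0],0],
    [255,[-11,35,0],0],
    [255,[-10,35,0],0],
    [255,[-8,25,0],0],
    [255,[-4,14,0],0]
  ]
}}

```text
time: 14.2
tool_pos: [0.6698, 0.0093, 0.1336]
ee_rot: [3.141, -0.002, -3.139]
wrist_force: [0.1, -0.3, -0.2]
width: 0.0327
finger_force: 30.0
```

Emit:
{"fn": "carry_out", "kwargs": {
  "increments": [
    [255,[0,0,20],0],
    [255,[0,0,10],0],
    [255,[0,0,0],0],
    [255,[0,0,0],0]
  ]
}}

```text
time: 14.6
tool_pos: [0.6696, 0.006, 0.1043]
ee_rot: [-3.142, -0.001, 3.14]
wrist_force: [0.3, 0.5, -0.6]
width: 0.0327
finger_force: 30.0
```

```bash
python3 - <<'E'
from h import *
s=robot.snapshot("scene");t=robot.snapshot("top");o=robot.get_obs();print(o["wrist_force"],o["tool_pos"])
for z in(.059,.104,.149):print(z,[((u-222)*8,(v-110)*8) for u,v in[proj("scene",[.6695,.006,z])]],[((u-192)*4+480,(v-70)*4)for u,v in[proj("top",[.6695,.006,z])]])
im=np.zeros((600,800,3),np.uint8)
im[:600,:480]=cv2.resize(s[110:185,222:282],None,fx=8,fy=8,interpolation=cv2.INTER_CUBIC)
im[:400,480:800]=cv2.resize(t[70:170,192:272],None,fx=4,fy=4,interpolation=cv2.INTER_CUBIC)
cv2.imwrite("pics/c8.png",im)
E
```

```text
[-0.42295325 -0.02458701 -0.59311298] [0.6703663  0.00606866 0.10569134]
0.059 [(np.float64(228.18368731077862), np.float64(357.95819759621054))] [(np.float64(620.2742776794107), np.float64(182.312476922783))]
0.104 [(np.float64(221.23148589661696), np.float64(271.03178618140964))] [(np.float64(607.4537620227339), np.float64(153.90270739915792))]
0.149 [(np.float64(213.94114724705673), np.float64(179.8774971940377))] [(np.float64(593.1383558760436), np.float64(122.1803180541745))]
```

View pics/c8.png

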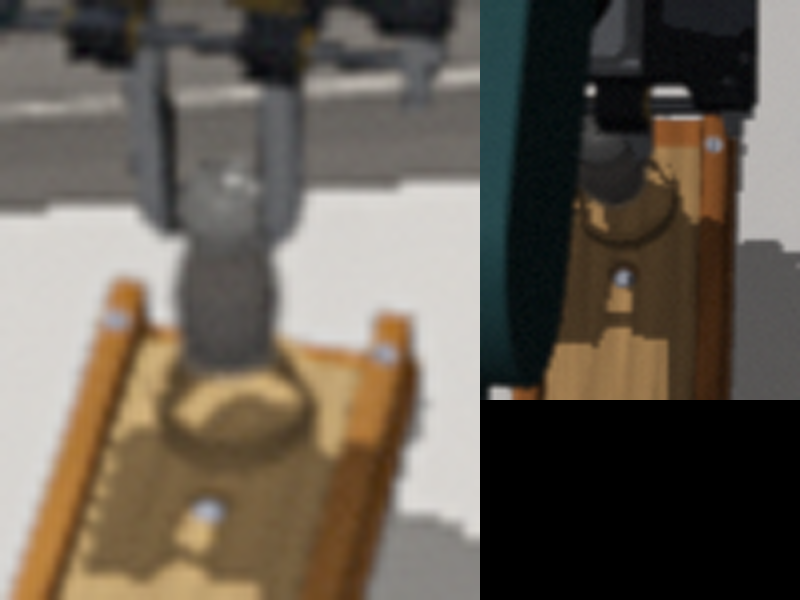

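```bash
python3 - <<'E'
from h import *
a=np.linspace(0,6.283,60)
def box(c,r,z):
    P=np.array([proj("scene",[c[0]+r*np.cos(k),c[1]+r*np.sin(k),z]) for k in a]);P=(P-[222,110])*8
    Q=np.array([proj("top",[c[0]+r*np.cos(k),c[1]+r*np.sin(k),z]) for k in a]);Q=(Q-[192,70])*4+[480,0]
    return P.min(0).round(),P.max(0).round(),"top",Q.min(0).round(),Q.max(0).round()
for r in(.015,.022):
  for z in(.060,.075): print("foot",r,z,*box((.670,.006),r,z))
print("ring out top",*box((.670,.007),.030,.044));print("ring out bottom",*box((.670,.007),.030,.024))
print("head",*box((.670,.006),.015,.135))
E
```

```text
foot 0.015 0.06 [187. 325.] [269. 385.] top [593. 154.] [647. 207.]
foot 0.015 0.075 [185. 297.] [268. 357.] top [588. 145.] [644. 199.]
foot 0.022 0.06 [168. 311.] [289. 400.] top [580. 142.] [660. 220.]
foot 0.022 0.075 [165. 283.] [287. 371.] top [575. 132.] [657. 211.]
ring out top [146. 325.] [310. 446.] top [569. 138.] [676. 243.]
ring out bottom [150. 362.] [312. 482.] top [575. 151.] [680. 253.]
head [174. 177.] [259. 238.] top [568. 102.] [628. 161.]
```

Emit:
{"fn": "carry_out", "kwargs": {
  "increments": [
    [255,[0,0,8],0],
    [255,[0,0,6],0],
    [255,[0,0,4],0],
    [255,[0,0,0],0]
  ]
}}

```text
time: 15.1
tool_pos: [0.6692, 0.0069, 0.0854]
ee_rot: [3.141, -0.002, -3.142]
wrist_force: [-0.1, 0.1, -0.7]
width: 0.0328
finger_force: 30.0
```

Emit:
{"fn": "carry_out", "kwargs": {
  "increments": [
    [255,[0,0,4],0],
    [255,[0,0,4],0],
    [255,[0,0,4],0],
    [255,[0,0,1],0],
    [255,[0,0,0],0]
  ]
}}

```text
time: 15.6
tool_pos: [0.6698, 0.0069, 0.0733]
ee_rot: [3.141, -0.001, -3.141]
wrist_force: [0.8, -0.2, -0.5]
width: 0.0329
finger_force: 30.0
```

Emit:
{"fn": "carry_out", "kwargs": {
  "increments": [
    [255,[0,0,1],0],
    [255,[0,0,1],0],
    [255,[0,0,0],0]
  ]
}}

```text
time: 15.9
tool_pos: [0.67, 0.0069, 0.0718]
ee_rot: [3.141, 0.0, -3.141]
wrist_force: [-0.3, -0.6, -0.2]
width: 0.0327
finger_force: 30.0
```

Emit:
{"fn": "carry_out", "kwargs": {
  "increments": [
    [255,[0,0,1],0],
    [255,[0,0,0],0]
  ]
}}

```text
time: 16.1
tool_pos: [0.6699, 0.0069, 0.0707]
ee_rot: [3.142, -0.0, -3.142]
wrist_force: [-0.1, 0.3, -0.7]
width: 0.0326
finger_force: 30.0
```

Emit:
{"fn": "carry_out", "kwargs": {
  "increments": [
    [255,[0,0,1],0],
    [255,[0,0,0],0]
  ]
}}

```text
time: 16.3
tool_pos: [0.6699, 0.0069, 0.0696]
ee_rot: [3.141, -0.0, -3.142]
wrist_force: [-0.6, 0.6, -0.1]
width: 0.0327
finger_force: 30.0
```

Emit:
{"fn": "carry_out", "kwargs": {
  "increments": [
    [255,[0,0,1],0],
    [255,[0,0,0],0]
  ]
}}

```text
time: 16.5
tool_pos: [0.6702, 0.0069, 0.0691]
ee_rot: [3.142, 0.001, -3.141]
wrist_force: [-0.7, 0.7, 0.5]
width: 0.0328
finger_force: 30.0
```

Emit:
{"fn": "carry_out", "kwargs": {
  "increments": [
    [255,[0,0,0.7],0],
    [255,[0,0,0],0]
  ]
}}

```text
time: 16.7
tool_pos: [0.6705, 0.0069, 0.069]
ee_rot: [3.142, 0.002, -3.141]
wrist_force: [-0.6, -0.1, 2.2]
width: 0.0331
finger_force: 30.0
```

Emit:
{"fn": "carry_out", "kwargs": {
  "increments": [
    [150,[0,0,0],0],
    [120,[0,0,0],0],
    [80,[0,0,0],0],
    [60,[0,0,0],0],
    [60,[0,0,0],0],
    [60,[0,0,0],0],
    [60,[0,0,0],0]
  ]
}}

```text
time: 17.4
tool_pos: [0.67, 0.0069, 0.068]
ee_rot: [3.142, -0.0, -3.141]
wrist_force: [0.0, 0.3, -0.3]
width: 0.0719
finger_force: 0.0
```

Emit:
{"fn": "carry_out", "kwargs": {
  "increments": [
    [60,[0,0,-10],0],
    [60,[0,0,-25],0],
    [60,[0,0,-35],0],
    [60,[0,0,-35],0],
    [60,[20,35,0],0],
    [60,[30,40,0],0],
    [60,[30,40,0],0],
    [60,[30,40,0],0]
  ]
}}

```text
time: 18.2
tool_pos: [0.559, 0.1631, 0.1742]
ee_rot: [3.141, 0.002, 3.141]
wrist_force: [1.1, 0.7, 0.5]
width: 0.072
finger_force: 0.0
```

Emit:
{"fn": "carry_out", "kwargs": {
  "increments": [
    [60,[30,35,0],0],
    [60,[30,35,0],0],
    [60,[20,25,0],0],
    [60,[0,0,0],0]
  ]
}}

```text
time: 18.6
tool_pos: [0.4777, 0.26, 0.1747]
ee_rot: [3.14, 0.001, -3.136]
wrist_force: [0.0, -0.2, 0.5]
width: 0.072
finger_force: 0.0
```

```bash
python3 - <<'E'
from h import *
s=robot.snapshot("scene");t=robot.snapshot("top");o=robot.get_obs();print(o["time"],o["wrist_force"],o["tool_pos"])
cv2.imwrite("pics/s9.png",s);cv2.imwrite("pics/t9.png",t)
r=cv2.imread("pics/scene0.png");
# grey/dark low-saturation blob on the tray: expected shaker outline
for n,im in(("scene",s),("top",t)):
    h=cv2.cvtColor(im,cv2.COLOR_BGR2HSV);u,v=map(int,proj(n,[.670,.007,.08]))
    m=((h[...,1]<60)).astype(np.uint8)
    print(n,u,v);[print(''.join('#' if x else '.' for x in row)) for row in m[v-24:v+26,u-18:u+19]]
    for z in(.024,.114):print(z,np.round(np.array(proj(n,[.670,.007,z]))-[u-18,v-24],1))
E
```

```text
18.7 [ 1.23103931 -0.59444707 -0.73771508] [0.48000325 0.25725242 0.17415365]
scene 249 149
#####################################
#####################################
#####################################
#####################################
#####################################
#####################################
#####################################
#####################################
#####################################
#####################################
#####################################
#####################################
#####################################
#####################################
#####################################
#####################################
#####################################
#####################################
#####################################
#####################################
#####....############################
#####....############################
####.....############################
####.....############################
#######..############################
#######...###########################
###...........######
[... 2175 characters left out ...]
#########.........
.............###############.........
..............#############..........
...............###########...........
................#########............
..................#####..............
.....................................
.....................................
.....................................
.....................................
.....................................
.....................................
.....................................
.....................................
.....................................
.....................................
.....................................
....................##...............
0.024 [21.9 32.4]
0.114 [15.6 18.5]
```

```bash
python3 -c "
from bench import robot
print(robot.close_job())"
```

```text
the job is handed in; nothing more can be done
None
```

The tray has dropped over its pin and reads as seated (steel visible in the hole, push force rising at the stop), and the salt shaker stands upright in the well. The bystanders were not touched; I handed the job in at about 18.7 s of the 61 s, and no verdict came back.

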